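Pin the line's gate arm shut in its fork

TASK

Swing the gate arm fully into its fork bracket, lift the long pin up and off its hook and start it down through the holes of the fork and the arm until its tip stops on the spring catch; let go so that it stands there by itself, then push its head down with the fingers until the head sits fully home on the fork, and back away. Leave the short pin hanging on its hook and do not disturb the carton or the tray.

Things in the scene. Friction and masses are not known exactly. Their poses are not given: they have to be found in the camera images.
- long_pin: The pin to use: plain steel, axis along its z (up while it hangs). Origin: underside of the head, on the axis. Shaft 12 mm diameter, 62 mm long, last 7 mm tapering to an 8.4 mm flat tip. Head: disc 32 mm diameter, z 0 to 6 mm. On it a flat-sided pull loop, z 6 to 44 mm, 26 mm wide (pin's y), 10 mm thick (x), opening 14 x 32 mm, top bar 6 mm; hook along x. About 90 g.
- pin_tip (a point): Centre of the long pin's flat tip, 62 mm below its origin.
- short_pin: The wrong pin, to be left hanging: same as the long pin, but its shaft is only 30 mm long. Origin at the underside of the head.
- stand_a: Fixed hook stand with the long pin; it may be in either place. Origin: foot of its 12 mm post, on the table. A 6 mm rod runs level from the post 62 mm along the stand's -x, centre 170 mm high; then its tip turns up to 182 mm at x -69 mm. The pin's axis hangs at about x -45 mm, pin axes along the stand's. Base 80 x 70 x 8 mm.
- stand_b: The same kind of fixed hook stand, with the short pin.
- bracket: Fixed fork bracket. Origin on the table below the fork hole, z up. Two level plates 36 (x) by 40 (y) mm about the hole axis, z 28 to 40 and 60 to 70 mm, each with a vertical 13.4 mm through hole. A web closes the fork at x 18 to 34 mm; it is open to -x and to both sides. Gate arm pivot: vertical axis at x 0, y -150 mm, 65 mm high. Base plate 6 mm thick, x -26 to 50, y -188 to 48 mm.
- fork_hole (a point): Centre of the upper fork hole's mouth, on top of the upper plate (z 70 mm), axes as the bracket's. When home, the pin's origin is here. A spring ball catch under the lower plate stops a lightly inserted pin with its head some 7 to 16 mm above here (set differently each time: feel for it); pushing past it takes about 6 to 20 N.
- gate_arm (a joint): Arm angle, rad. 0: arm along the bracket's +y, lug between the plates, holes in line. Positive: swung open towards the bracket's -x. The stop is at -0.012 (holes 1.8 mm past line; the pin's taper draws them together). It stays where left. Steel bar 20 mm wide, z 44 to 56 mm, from pivot to lug; white strip on its +x side up to z 70 mm.
- lug_hole (a point): Centre of the mouth of the hole in the arm's end lug, on top of the lug, 150 mm from the pivot. Hole 14.2 mm through a 28 mm square, 12 mm thick lug.
- carton: Bystander: red carton with gold top, 36 x 36 x 84 mm, standing; origin under its centre.
- tray: Bystander: empty black tray 120 x 90 x 35 mm; origin under its centre.

How it is judged:
On the way:
1. the long pin stands by itself, untouched by the robot, in fork and arm holes with its head 4 to 28 mm above the fork (value of joint gate_arm between -0.025 and 0.025 rad and horizontal distance between long_pin and fork_hole below 0.004 m and angle between long_pin's own z axis and vertical below 0.1 rad and z of long_pin in the frame of fork_hole between 0.004 and 0.028 m and contact force between long_pin and the arm below 0.05 N and contact force between long_pin and the fingers below 0.05 N), for 0.2 s.
At the end, for the whole second after the job is handed in: The long pin is at rest through fork and arm, its head within 3 mm of the top of the fork, upright within 0.1 rad and within 4 mm of the hole's axis; the arm is within 0.025 rad of 0; short pin still on its hook (within 40 mm of its start), carton and tray within 20 mm of their starts (value of joint gate_arm between -0.025 and 0.025 rad and horizontal distance between long_pin and fork_hole below 0.004 m and angle between long_pin's own z axis and vertical below 0.1 rad and z of long_pin in the frame of fork_hole between -0.003 and 0.003 m and linear speed of long_pin below 0.02 m/s and distance of short_pin from where it was at the start of the episode below 0.04 m and distance of each of carton, tray from where it was at the start of the episode below 0.02 m); the robot touches nothing.
It fails at once if the short pin is taken off its hook (moved over 60 mm) (distance of short_pin from where it was at the start of the episode above 0.06 m).
It fails at once if the carton is pushed over 30 mm or tipped over (distance of carton from where it was at the start of the episode above 0.03 m or angle between carton's own z axis and vertical above 0.5 rad).
It fails at once if the tray is pushed over 30 mm (distance of tray from where it was at the start of the episode above 0.03 m).
It also fails if it takes over 67 s, if anything falls off the work surface, if the arm or the gripper's body presses on something with over 40 N, if the wrist force passes 120 N, or if a joint passes its speed limit or range.

ROBOT

A 7-joint arm with a two-finger parallel gripper is mounted at the origin on the work surface. World frame = base frame: x ahead of the robot, y to its left, z up, the work surface at z = 0. Lengths are in m, angles in rad, forces in N, time in s.
With the tool pointing down it reaches from about 0.4 to 0.875 m from the base axis. Payload 19.3 kg.
Tool frame: the origin (TCP) lies on the centre line of the jaws, within the pads' length; the fingertips stand 14 mm ahead of it and the grasp point (between the pads) lies 5 mm behind it; z points along the fingers, y is the line along which they close (so a half turn about z gives the same grasp; the last joint's range is limited). The gripper opens to 85 mm and grips with 20 to 120 N. Pads are 22 mm wide; open, the fingers measure 114 mm over their backs; the gripper's body (76 mm by 85 mm) begins 54 mm behind the grasp point. The pads swing forward as they close: fully open they stand 13 mm farther back than shut.
Start: joints at [1.09, 0.521, -0.036, 1.599, 0.021, 1.021, -0.113], TCP at [0.25, -0.573, 0.213] pointing down, gripper open.
Joint ranges: [-2.91, 2.91], [-0.3, 2.13], [-1.5, 1.42], [0.17, 2.43], [-1.26, 4.41], [0.16, 1.93], [-2.52, 2.52]. Speed limits (rad/s): [1.89, 1.89, 2.39, 2.39, 3.01, 3.01, 3.01].

INTERFACE

Orientations are given as [roll, pitch, yaw] about the fixed x, y, z axes, in that order (R = Rz(yaw) Ry(pitch) Rx(roll)).
In Python, from workcell import bot, grab_frame, regions_of gives the robot as it stands. The module is installed in compiled form; this text tells all that it offers.
- The arm moves only by the tool play_rows, never from a script. Its argument "plan" is a list of rows, each a list of 3 entries, a list of its own where there are three numbers: the shift along the tool's x, y, z in units of 2.5 cm (1.0 is 2.5 cm), then the turn, a rotation vector about the tool's x, y, z in units of 0.15 rad (1.0 is 0.15 rad), then the closure, from -1 (fully open) to 1 (shut). In form: [[[tx, ty, tz], [rx, ry, rz], jaw], ...]. A call has 1 to 20 rows; each row shifts and turns the commanded pose from where the row before left it, along the tool's axes as they then stand; what a row does not reach is not made up. A row lasts 1/8 s, in which the tool goes at most 62.5 mm and 10.7 degrees, less where a joint would pass 70% of its speed; a pose out of reach is approached as far as the arm can. A call with a number of a shift or a turn outside -1 to 1 is refused whole. A call with a gripper value outside its range is refused whole. The fingers move at their own pace and stop on an object; "newtons" is the grip in N (left out, the last holds). Time passes only in rows, so rows that do not move let the fingers close. It gives the time, the measured TCP pose, the force, the opening and the grip force at its end, in the units of the state.
- bot.observe(): the state, without advancing time (a new reading comes with each control period).
- grab_frame(name): name is "scene" or "side" or "wrist"; returns a dict with "pixels" (400x640x3 uint8, red, green, blue), "depth" (400x640 float32, m along the optical axis (not along the pixel's ray), 0 where there is no reading), "camera_matrix" (3x3 intrinsics, pixels), "R" (3x3) and "t" (3): a world point X has camera coordinates R X + t. Camera axes: x right, y down, z forward; pixel columns grow to the right and rows downward; lengths in m; the calibration is good to about 2 mm. A picture is of the moment at which its call begins.
- bot.job_done(): hands the job in; it is judged then, once.
Trained networks look in the newest picture that a camera, given by its name, has taken for a name from the list of things; names that differ only in an ending like _2 or _b are one class to them, and where a whole thing is asked for, a point or a joint stands for the part that bears it (a point fixed in the world has none). Each returns a list of dicts, best first, with "p" (0 to 1); they miss things now and then, are a little off and sometimes report something else, mostly with a low value. They report only what shows in the picture. A call takes as long as a camera call.
- regions_of(thing, camera): "mask" (400x640 bool, what is visible of it) and "box" ([left, top, right, bottom] in pixels, round what is visible of it).
The state is a dict: "clock": time; "qpos": joint angles; "qd": joint speeds; "joint_efforts": joint torques, N m; "position": TCP position; "tool_rot": TCP orientation; "force": force on the tool from outside, world axes, zero at the start; "moment": the same for the moment, N m; "grip_width": finger opening in m; "finger_force": force on a finger pad.
Only numpy, scipy, OpenCV 4.12 (cv2) and the standard library are available. Lean on these libraries where they do the work, as an engineer would, in place of code of your own. Each camera call takes 0.05 s, during which the arm holds its last target. There are 200 camera calls.

## Working session

There is one attempt and no reset: what is moved stays moved. The work goes in short steps, Python scripts to look and compute and a tool call to move; the robot and the scene stay as the last step left them, time stands still between calls to the robot, and variables do not carry over. Pictures are saved under pics/ and viewed, at most 10 in all, crops included, and the job is handed in when it is done.

Besides the shell and the picture viewer there is one more tool, called after "Request:" as a command line: name --argument value ..., lists and objects as JSON in quotes. play_rows: Moves the arm, as the interface text tells. Its arguments: {"type":"object","properties":{"plan":{"type":"array"},"newtons":{"type":"number"}},"required":["plan"]}

```bash
mkdir -p pics
cat > h.py <<'E'
import numpy as np, cv2
from workcell import bot, grab_frame, regions_of
def pts(f,mask):
    d=f["depth"]; v,u=np.nonzero(mask&(d>0)); z=d[v,u]; K=f["camera_matrix"]
    c=np.stack([(u-K[0,2])*z/K[0,0],(v-K[1,2])*z/K[1,1],z],1)
    return (c-f["t"])@f["R"]   # R^T(c-t)
def proj(f,X):
    c=np.atleast_2d(X)@f["R"].T+f["t"]; p=c@f["camera_matrix"].T; return p[:,:2]/p[:,2:]
E
python3 - <<'E'
from h import *
s=bot.observe(); print({k:np.round(v,3) for k,v in s.items()})
ims=[]
for cam in ["scene","side"]:
    f=grab_frame(cam); cv2.imwrite(f"pics/{cam}0.png",f["pixels"][:,:,::-1])
    print(cam,"campos",np.round(-f["R"].T@f["t"],3))
    for n in ["long_pin","short_pin","stand_a","bracket","gate_arm","carton","tray"]:
        for r in regions_of(n,cam)[:3]:
            P=pts(f,r["mask"])
            if len(P): print(n,round(r["p"],2),r["box"],np.round(np.percentile(P,[5,50,95],axis=0),3).tolist())
E
```

```text
{'clock': np.float64(0.0), 'qpos': array([ 1.09 ,  0.522, -0.036,  1.6  ,  0.021,  1.021, -0.113]), 'qd': array([ 0.   ,  0.001, -0.   ,  0.002,  0.   , -0.   , -0.001]), 'joint_efforts': array([-0.0000e+00, -9.2710e+01,  1.9800e+00, -3.6993e+01,  1.8000e-02,
        8.0000e-03, -0.0000e+00]), 'position': array([ 0.249, -0.573,  0.213]), 'tool_rot': array([-3.14 ,  0.   ,  0.411]), 'force': array([-0.951,  0.243, -0.181]), 'moment': array([ 0.021, -0.004, -0.001]), 'finger_force': np.float64(0.0), 'grip_width': np.float64(0.085)}
scene campos [ 1.442 -0.381  0.851]
long_pin 0.49 [426.7, 140.6, 434.8, 175.3] [[0.59, 0.279, 0.085], [0.599, 0.289, 0.141], [0.606, 0.301, 0.177]]
short_pin 0.62 [377.6, 146.1, 385.9, 168.1] [[0.553, 0.13, 0.108], [0.563, 0.141, 0.141], [0.573, 0.155, 0.177]]
stand_a 0.74 [366.9, 152.7, 400.3, 209.3] [[0.575, 0.112, 0.003], [0.612, 0.141, 0.007], [0.641, 0.171, 0.155]]
stand_a 0.72 [416.9, 148.5, 448.5, 207.0] [[0.594, 0.272, -0.0], [0.644, 0.301, 0.007], [0.674, 0.339, 0.167]]
bracket 0.85 [257.6, 180.1, 340.6, 234.5] [[0.515, -0.231, 0.001], [0.58, -0.125
[... 705 characters left out ...]
 0.009], [0.635, 0.18, 0.173]]
bracket 0.92 [323.7, 178.7, 379.4, 248.7] [[0.505, -0.214, 0.003], [0.569, -0.091, 0.031], [0.611, -0.031, 0.07]]
bracket 0.45 [308.7, 245.8, 355.4, 315.4] [[0.565, 0.117, 0.005], [0.601, 0.149, 0.009], [0.635, 0.178, 0.171]]
gate_arm 0.7 [342.2, 187.0, 378.3, 228.4] [[0.493, -0.191, 0.049], [0.528, -0.116, 0.056], [0.567, -0.061, 0.069]]
gate_arm 0.43 [340.3, 245.8, 357.5, 274.3] [[0.544, 0.009, 0.0], [0.558, 0.15, 0.141], [0.571, 0.159, 0.179]]
carton 0.63 [260.5, 229.2, 282.0, 264.8] [[0.719, 0.009, 0.008], [0.735, 0.036, 0.059], [0.755, 0.041, 0.085]]
tray 0.57 [348.4, 132.0, 390.3, 159.1] [[0.444, -0.53, 0.001], [0.5, -0.497, 0.015], [0.556, -0.43, 0.034]]
```

Run:
```python
import cv2
a=cv2.imread("pics/scene0.png")[110:260,235:465]; b=cv2.imread("pics/side0.png")[165:355,240:400]
cv2.imwrite("pics/s1.png",cv2.resize(a,None,fx=3.4,fy=3.4,interpolation=cv2.INTER_CUBIC))
cv2.imwrite("pics/s2.png",cv2.resize(b,None,fx=3.1,fy=3.1,interpolation=cv2.INTER_CUBIC))
```

```text
(no output)
```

View pics/s1.png

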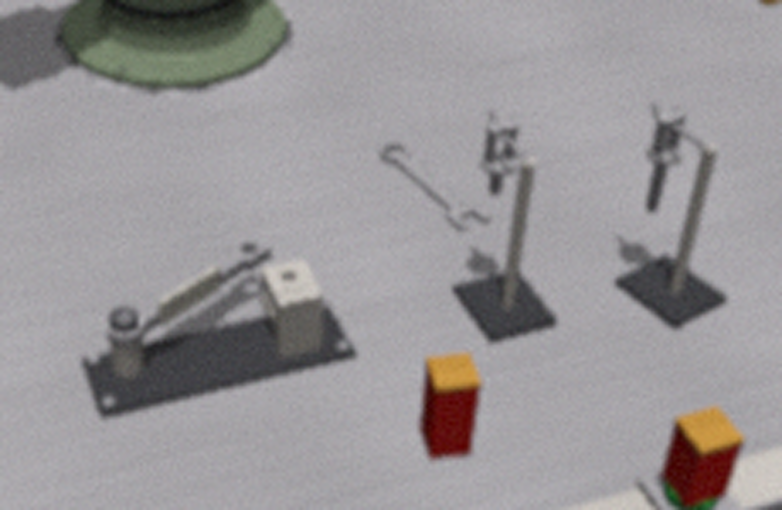

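View pics/s2.png

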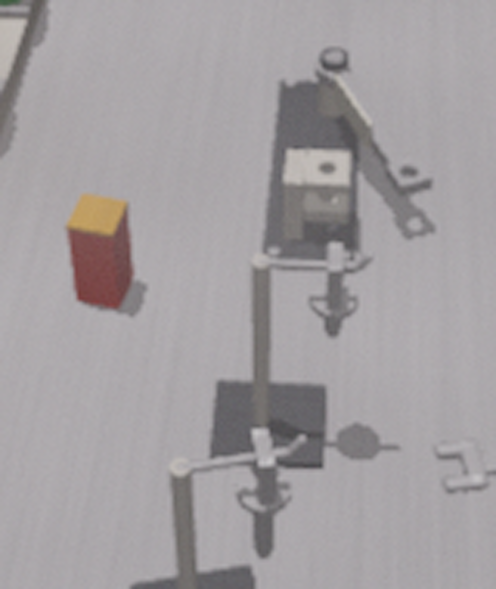

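Scene: gate arm open towards −x, with its lug at crop (250,250). The long pin hangs on the farther stand (y≈0.29, crop (660,140)) and the short pin on the nearer one (500,145). Next I measure precisely.

```bash
cat > m.py <<'E'
from h import *
def stand(P,name):
    # loop/pin pts
    for lo,hi in [(.14,.185),(.133,.143),(.08,.13)]:
        q=P[(P[:,2]>lo)&(P[:,2]<hi)]
        if len(q): print(name,lo,len(q),np.round(np.median(q,0),4),np.round(q.min(0),3),np.round(q.max(0),3))
allP=[]
for cam in ["scene","side"]:
    f=grab_frame(cam); A=pts(f,np.ones((400,640),bool)); allP.append(A)
    for nm,(x0,x1,y0,y1) in dict(fork=(.53,.66,-.12,-.0)).items():
        q=A[(A[:,0]>x0)&(A[:,0]<x1)&(A[:,1]>y0)&(A[:,1]<y1)&(A[:,2]>.064)&(A[:,2]<.078)]
        print(cam,nm,len(q),cv2.minAreaRect((q[:,:2]*1000).astype(np.float32)),np.median(q[:,2]))
    q=A[(A[:,0]>.5)&(A[:,0]<.66)&(A[:,1]>-.26)&(A[:,1]<-.17)&(A[:,2]>.05)&(A[:,2]<.1)]
    print("pivot",len(q),np.round(q.mean(0),4),q.min(0).round(3),q.max(0).round(3))
    q=A[(A[:,0]>.46)&(A[:,0]<.66)&(A[:,1]>-.28)&(A[:,1]<.02)&(A[:,2]>.003)&(A[:,2]<.010)]
    print("base",cv2.minAreaRect((q[:,:2]*1000).astype(np.float32)))
    for x0,x1,y0,y1 in [(.54,.72,.08,.21),(.56,.76,.24,.38)]:
        B=A[(A[:,0]>x0)&(A[:,0]<x1)&(A[:,1]>y0)&(A[:,1]<y1)]
        q=B[(B[:,2]>.005)&(B[:,2]<.012)]; print("sbase",cv2.minAreaRect((q[:,:2]*1000).astype(np.float32)))
        q=B[(B[:,2]>.166)&(B[:,2]<.19)]; print("rod",len(q),q[:,0].min().round(3),q[:,0].max().round(3),np.polyfit(q[:,0],q[:,1],1))
        q=B[(B[:,2]>.02)&(B[:,2]<.075)]; print("post",len(q),np.median(q,0).round(4))
    for n in ["long_pin","short_pin"]:
        stand(pts(f,regions_of(n,cam)[0]["mask"]),cam+n)
    P=pts(f,regions_of("gate_arm",cam)[0]["mask"]); P=P[(P[:,2]>.04)&(P[:,2]<.075)]
    i=np.argsort(P[:,0])[:12]; print("arm tip",P[i].mean(0).round(3), np.polyfit(P[:,1],P[:,0],1))
E
python3 m.py
```

```text
scene fork 166 ((574.3010864257812, -81.05279541015625), (88.61973571777344, 61.40214920043945), 80.72771453857422) 0.06802405397308926
pivot 138 [ 0.5676 -0.1998  0.0581] [ 0.542 -0.225  0.05 ] [ 0.585 -0.171  0.07 ]
base ((568.71826171875, -141.56381225585938), (260.3690490722656, 115.64656066894531), 86.8829574584961)
sbase ((603.4544067382812, 142.96372985839844), (79.49404907226562, 70.65570068359375), 0.7565345168113708)
rod 69 0.541 0.612 [0.02948479 0.12487778]
post 56 [0.6115 0.1415 0.0477]
sbase ((637.708740234375, 302.2555236816406), (78.29778289794922, 70.78004455566406), 15.842068672180176)
rod 81 0.571 0.647 [0.27244907 0.12819854]
post 55 [0.6446 0.3016 0.0503]
scenelong_pin 0.14 85 [0.5984 0.2881 0.1618] [0.587 0.277 0.14 ] [0.606 0.306 0.178]
scenelong_pin 0.133 46 [0.6019 0.2894 0.1388] [0.581 0.277 0.134] [0.614 0.306 0.142]
scenelong_pin 0.08 46 [0.5993 0.2897 0.1032] [0.59  0.285 0.081] [0.603 0.298 0.126]
arm tip [ 0.494 -0.072  0.051] [-0.51410753  0.47027157]
side fork 267 ((569.128173828125, -78.38143157958984), (95.01908874511719, 56.22101593017578), 76.6229
[... 455 characters left out ...]
85015869140625, 71.54476928710938), 14.839677810668945)
rod 259 0.57 0.645 [0.22110977 0.16554937]
post 102 [0.6381 0.3109 0.0484]
sidelong_pin 0.14 252 [0.5928 0.3012 0.1509] [0.579 0.282 0.14 ] [0.608 0.311 0.182]
sidelong_pin 0.133 148 [0.5966 0.2988 0.1409] [0.579 0.282 0.136] [0.608 0.311 0.143]
sidelong_pin 0.08 69 [0.5932 0.2992 0.1031] [0.588 0.295 0.083] [0.599 0.302 0.119]
sideshort_pin 0.14 255 [0.5927 0.3008 0.1544] [0.579 0.282 0.14 ] [0.607 0.311 0.182]
sideshort_pin 0.133 141 [0.5961 0.2995 0.1408] [0.579 0.282 0.136] [0.607 0.311 0.143]
sideshort_pin 0.08 83 [0.5932 0.2992 0.0995] [0.588 0.295 0.08 ] [0.599 0.302 0.119]
arm tip [ 0.487 -0.067  0.052] [-0.51433057  0.46671577]
```

Request:
play_rows --plan '[[[1,-0.72,-0.3],[0,0,0],-1],[[1,-0.72,-0.3],[0,0,0],-1],[[1,-0.72,-0.3],[0,0,0],-1],[[1,-0.72,-0.3],[0,0,0],-1],[[1,-0.72,-0.3],[0,0,0],-1],[[1,-0.72,-0.3],[0,0,0],-1],[[1,-0.72,-0.3],[0,0,0],-1],[[1,-0.72,-0.3],[0,0,0],-1],[[1,-0.72,0],[0,0,0],-1],[[1,-0.72,0],[0,0,0],-1],[[1,-0.72,0],[0,0,0],-1],[[1,-0.72,0],[0,0,0],-1],[[1,-0.72,0],[0,0,0],-1],[[1,-0.72,0],[0,0,0],-1],[[1,-0.72,0],[0,0,0],-1],[[1,-0.72,0],[0,0,0],-1],[[0,0,0],[0,0,0.9],-1],[[0,0,0],[0,0,0.9],-1],[[0,0,0],[0,0,0.9],-1],[[0,0,0],[0,0,0],-1]]'

```text
clock: 3.7
position: [0.5013, -0.1491, 0.2732]
tool_rot: [3.141, -0.0, 0.007]
force: [0.4, 0.1, -0.3]
grip_width: 0.0856
finger_force: 0.0
```

Run:
```python
from h import *
s=bot.observe(); print(s["position"],s["tool_rot"])
f=grab_frame("wrist"); cv2.imwrite("pics/w1.png",f["pixels"][:,:,::-1]); print(-f["R"].T@f["t"],f["R"])
np.savez("w1.npz",**f)
```

```text
[ 0.50133298 -0.14914716  0.27317491] [ 3.14146377e+00 -1.17081514e-04  6.60017152e-03]
[ 0.58504201 -0.14866909  0.43376191] [[ 7.34880833e-03 -9.99972752e-01  7.00352015e-04]
 [-9.46727603e-01 -6.73201423e-03  3.21965100e-01]
 [-3.21951612e-01 -3.02910239e-03 -9.46751279e-01]]
```

View pics/w1.png

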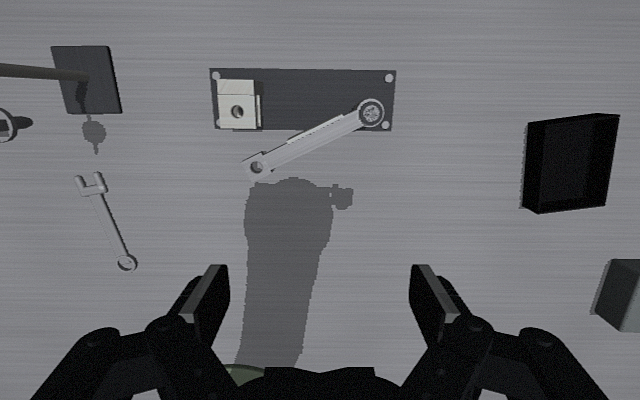

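Wrist view: fork hole at about (237,112), lug hole (257,167), pivot (371,113), and the base plate from (210,68) to (396,131).

```bash
cat >> h.py <<'E'
def ray(f,u,v,z):
    K=f["camera_matrix"]; d=f["R"].T@np.array([(u-K[0,2])/K[0,0],(v-K[1,2])/K[1,1],1]); c=-f["R"].T@f["t"]
    return c+d*(z-c[2])/d[2]
def blob(f,u,v,r,z):
    g=cv2.cvtColor(f["pixels"],cv2.COLOR_RGB2GRAY)[v-r:v+r+1,u-r:u+r+1]
    t,m=cv2.threshold(g,0,255,cv2.THRESH_BINARY_INV+cv2.THRESH_OTSU)
    n,l,s,c=cv2.connectedComponentsWithStats(m)
    k=l[r,r] or 1+np.argmax(s[1:,4]); cu,cv_=c[k]+[u-r,v-r]
    return (cu,cv_,s[k]),ray(f,cu,cv_,z)
E
python3 - <<'E'
from h import *
f=dict(np.load("w1.npz"))
print(blob(f,237,112,9,.07)); print(blob(f,257,167,9,.056)); print("piv",ray(f,371,113,.07))
A=pts(f,np.ones((400,640),bool))
q=A[(A[:,0]>.53)&(A[:,0]<.64)&(A[:,1]>-.1)&(A[:,1]<-.01)&(A[:,2]>.066)&(A[:,2]<.075)]
print(len(q),cv2.minAreaRect((q[:,:2]*1000).astype(np.float32)),q[:,2].mean())
q=A[(A[:,0]>.46)&(A[:,0]<.66)&(A[:,1]>-.28)&(A[:,1]<.02)&(A[:,2]>.003)&(A[:,2]<.010)]
m=(np.abs(A[:,2]-.006)<.002)
q=A[m&(A[:,0]>.5)&(A[:,0]<.66)&(A[:,1]>-.27)&(A[:,1]<.02)]
print("base",cv2.minAreaRect((q[:,:2]*1000).astype(np.float32)))
for u,v in [(210,68),(396,70),(396,131)]: print(ray(f,u,v,.006))
E
```

```text
((np.float64(236.61666666666667), np.float64(110.68333333333334), array([  3,   2,  13,  13, 120], dtype=int32)), array([ 0.56795721, -0.05782052,  0.07      ]))
((np.float64(254.8), np.float64(167.63333333333333), array([ 2,  3, 12, 13, 90], dtype=int32)), array([ 0.50073029, -0.07135944,  0.056     ]))
piv [ 0.56657462 -0.20681837  0.07      ]
1724 ((574.9268798828125, -57.35093688964844), (40.470001220703125, 51.856197357177734), 89.9921646118164) 0.06971019084726159
base ((578.6961669921875, -127.09847259521484), (235.05860900878906, 74.97582244873047), 89.69595336914062)
[ 0.61602796 -0.01250282  0.006     ]
[ 0.61543849 -0.24523805  0.006     ]
[ 0.54052407 -0.25167793  0.006     ]
```

Request:
play_rows --newtons 40 --plan '[[[-0.65,-0.9,0],[0,0,0],1],[[-0.6,-0.86,0],[0,0,0],1],[[0,0,1],[0,0,0],1],[[0,0,1],[0,0,0],1],[[0,0,1],[0,0,0],1],[[0,0,1],[0,0,0],1],[[0,0,1],[0,0,0],1],[[0,0,1],[0,0,0],1],[[0,0,1],[0,0,0],1],[[0,0,1],[0,0,0],1],[[0,0,0.76],[0,0,0],1],[[0,0,0],[0,0,0],1],[[0.4,0,0],[0,0,0],1],[[0.4,0,0],[0,0,0],1],[[0.4,0,0],[0,0,0],1],[[0.4,0,0],[0,0,0],1],[[0.4,0,0],[0,0,0],1],[[0.4,0,0],[0,0,0],1],[[0.3,0,0],[0,0,0],1],[[0,0,0],[0,0,0],1]]'

```text
clock: 6.25
position: [0.5376, -0.1049, 0.054]
tool_rot: [-3.142, -0.0, 0.006]
force: [0.5, 0.0, -0.2]
grip_width: -0.0002
finger_force: 0.0
```

Request:
play_rows --plan '[[[0.12,0,0],[0,0,0],1],[[0.12,0,0],[0,0,0],1],[[0.06,0,0],[0,0,0],1],[[0,0,0],[0,0,0],1]]'

```text
clock: 6.75
position: [0.5448, -0.105, 0.0541]
tool_rot: [-3.142, 0.0, 0.006]
force: [-0.4, -0.3, 0.6]
grip_width: 0.0
finger_force: 0.0
```

```bash
cat > gate.py <<'E'
from h import *
for cam in ["scene","side"]:
    f=grab_frame(cam)
    r=regions_of("gate_arm",cam)
    P=pts(f,r[0]["mask"]); P=P[(P[:,2]>.05)&(P[:,2]<.075)&(P[:,1]<-.09)]
    print(cam,r[0]["p"],len(P),np.median(P,0).round(4),np.polyfit(P[:,1],P[:,0],1))
E
python3 gate.py
```

```text
scene 0.89 214 [ 0.5541 -0.1613  0.0553] [-0.44231195  0.48137508]
side 0.89 164 [ 0.5259 -0.1201  0.0558] [-0.60084363  0.45363764]
```

Run:
```python
from h import *
a=grab_frame("scene")["pixels"][150:250,240:350,::-1]; b=grab_frame("side")["pixels"][160:260,310:420,::-1]
cv2.imwrite("pics/g.png",cv2.resize(np.hstack([a,b]),None,fx=3.6,fy=3.6,interpolation=cv2.INTER_CUBIC))
```

```text
(no output)
```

View pics/g.png

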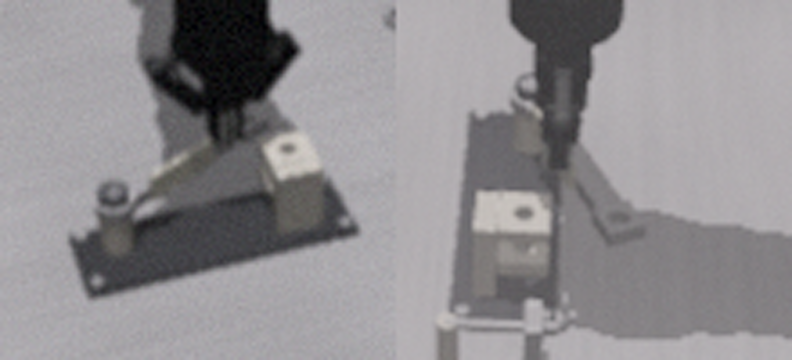

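Run:
```python
from h import *
for cam in ["scene","side"]:
    f=grab_frame(cam); print(cam,proj(f,[[.545,-.105,.04],[.545,-.105,.1],[.567,-.2075,.056],[.501,-.071,.056]]).round(1))
    A=pts(f,np.ones((400,640),bool))
    q=A[(abs(A[:,0]-.545)<.03)&(abs(A[:,1]+.105)<.025)&(A[:,2]>.06)&(A[:,2]<.1)]
    print("finger",len(q),q.min(0),q.max(0))
    q=A[(abs(A[:,0]-.545)<.03)&(abs(A[:,1]+.105)<.025)&(A[:,2]>.01)&(A[:,2]<.1)]
    for z in np.arange(.01,.1,.01):
        w=q[(q[:,2]>=z)&(q[:,2]<z+.01)]
        if len(w): print(round(z,2),len(w),w.min(0).round(3),w.max(0).round(3))
f=grab_frame("wrist"); cv2.imwrite("pics/w2.png",f["pixels"][:,:,::-1])
```

```text
scene [[302.7 196.6]
 [302.3 181.3]
 [271.7 204.8]
 [308.5 181.7]]
finger 78 [ 0.5350276  -0.12903893  0.06077634] [ 0.56166866 -0.09233022  0.09976337]
0.04 18 [ 0.519 -0.129  0.04 ] [ 0.546 -0.08   0.05 ]
0.05 19 [ 0.515 -0.129  0.051] [ 0.546 -0.108  0.058]
0.06 15 [ 0.535 -0.129  0.061] [ 0.548 -0.114  0.07 ]
0.07 11 [ 0.546 -0.129  0.07 ] [ 0.562 -0.092  0.079]
0.08 27 [ 0.54 -0.12  0.08] [ 0.56  -0.093  0.089]
0.09 25 [ 0.54  -0.121  0.09 ] [ 0.56  -0.093  0.1  ]
side [[354.2 214.7]
 [355.2 196.9]
 [347.1 185.1]
 [371.8 219.9]]
finger 67 [ 0.5313837  -0.11403505  0.06042049] [ 0.55528481 -0.08851561  0.09984118]
0.04 18 [ 0.518 -0.13   0.042] [ 0.544 -0.089  0.05 ]
0.05 75 [ 0.515 -0.13   0.05 ] [ 0.541 -0.085  0.06 ]
0.06 3 [ 0.531 -0.114  0.06 ] [ 0.534 -0.112  0.066]
0.07 13 [ 0.532 -0.111  0.073] [ 0.555 -0.093  0.08 ]
0.08 25 [ 0.535 -0.101  0.081] [ 0.555 -0.091  0.089]
0.09 26 [ 0.535 -0.101  0.091] [ 0.555 -0.089  0.1  ]
```

View pics/w2.png

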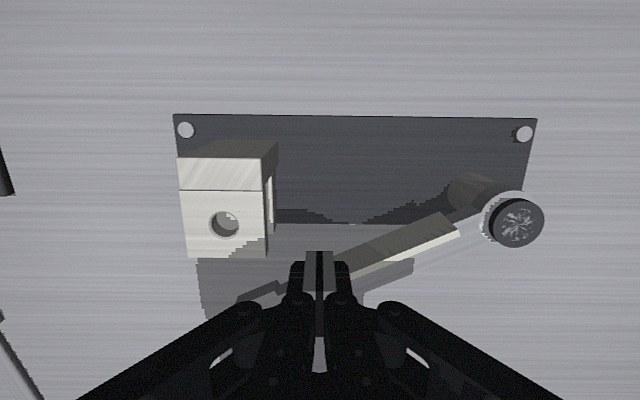

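Run:
```python
from h import *
f=grab_frame("wrist"); s=bot.observe(); print(s["position"],s["qpos"].round(3))
for u,v in [(306,258),(310,270),(332,258),(319,254),(330,285),(300,262),(340,262)]:
    m=np.zeros((400,640),bool); m[v,u]=1; print(u,v,f["depth"][v,u],pts(f,m).round(4))
r=regions_of("gate_arm","wrist")
for x in r[:2]:
    P=pts(f,x["mask"]); print(x["p"],np.median(P,0))
print(proj(f,[.545,-.105,.04]),proj(f,[.545,-.105,.068]))
# arm top z
for u,v in [(263,292),(275,288),(390,235),(245,298),(420,232)]:
    m=np.zeros((400,640),bool); m[v,u]=1; print("arm",u,v,pts(f,m).round(4))
```

```text
[ 0.54475221 -0.10495417  0.05409675] [ 0.188  0.635 -0.145  1.901  0.149  0.616 -1.616]
306 258 0.14798443 [[ 0.5561 -0.0991  0.083 ]]
310 270 0.1381364 [[ 0.556  -0.1012  0.0934]]
332 258 0.14763789 [[ 0.5564 -0.1112  0.0833]]
319 254 0.15112013 [[ 0.5564 -0.1052  0.0796]]
330 285 0.12756442 [[ 0.5558 -0.1096  0.1047]]
300 262 0.15268572 [[ 0.552  -0.096   0.0794]]
340 262 0.1529513 [[ 0.552  -0.1154  0.0792]]
0.78 [ 0.55027305 -0.15812037  0.05574299]
[[318.58879549 239.79743044]] [[318.55497602 262.95237396]]
arm 263 292 [[ 0.5174 -0.0721  0.0541]]
arm 275 288 [[ 0.5186 -0.079   0.0518]]
arm 390 235 [[ 0.5524 -0.1461  0.0486]]
arm 245 298 [[ 0.5095 -0.0598  0.0491]]
arm 420 232 [[ 0.5589 -0.1596  0.0586]]
```

Run:
```python
from h import *
f=dict(np.load("w1.npz")); P=pts(f,f["depth"]>0)
f2=grab_frame("wrist"); P2=pts(f2,f2["depth"]>0)
for Q,t in ((P,[.5013,-.1491,.2732]),(P2,[.5448,-.105,.0541])):
    q=Q-t; q=q[(abs(q[:,1])<.075)&(abs(q[:,0])<.03)&(q[:,2]>-.015)]
    for z in np.arange(-.02,.12,.01):
        w=q[(q[:,2]>=z)&(q[:,2]<z+.01)]
        if len(w): print(round(z,2),len(w),w.min(0).round(3),w.max(0).round(3))
    print()
```

```text
0.03 722 [-0.011 -0.055  0.03 ] [0.013 0.055 0.04 ]
0.04 1395 [-0.011 -0.057  0.04 ] [0.013 0.057 0.05 ]
0.05 1767 [-0.011 -0.056  0.05 ] [0.013 0.057 0.06 ]
0.06 1958 [-0.011 -0.057  0.06 ] [0.013 0.056 0.07 ]
0.07 2537 [-0.011 -0.074  0.07 ] [0.016 0.074 0.08 ]
0.08 9774 [-0.013 -0.075  0.08 ] [0.019 0.074 0.09 ]
0.09 10444 [ 0.002 -0.074  0.09 ] [0.019 0.074 0.1  ]
0.1 4971 [ 0.01  -0.072  0.1  ] [0.02  0.073 0.108]

-0.02 495 [-0.029 -0.075 -0.015] [ 0.03   0.061 -0.01 ]
-0.01 1234 [-0.03  -0.075 -0.01 ] [ 0.021  0.036 -0.   ]
0.0 3200 [-0.03  -0.075  0.   ] [0.03  0.055 0.01 ]
0.01 4907 [-0.009 -0.071  0.01 ] [0.03  0.068 0.018]
0.02 369 [ 0.006 -0.013  0.021] [0.012 0.014 0.03 ]
0.03 680 [ 0.006 -0.014  0.03 ] [0.012 0.014 0.04 ]
0.04 806 [ 0.006 -0.014  0.04 ] [0.013 0.014 0.05 ]
0.05 912 [-0.011 -0.02   0.05 ] [0.014 0.02  0.06 ]
0.06 2993 [-0.012 -0.035  0.06 ] [0.015 0.035 0.07 ]
0.07 7120 [-0.011 -0.043  0.07 ] [0.015 0.042 0.08 ]
0.08 6782 [-0.01  -0.052  0.08 ] [0.019 0.051 0.09 ]
0.09 10044 [-0.003 -0.06   0.09 ] [0.019 0.059 0.1  ]
0.1 4074 [ 0.01 -0.06  0.1 ] [0.019 0.061 0.108]
```

The wrist depth shows the real fingertips about 22 mm above the reported TCP height when shut (33 mm when open). The fingers therefore passed over the bar. From here on I correct for this offset.

Request:
play_rows --plan '[[[-1,0,-0.1],[0,0,0],1],[[-1,0,0],[0,0,0],1],[[-1,0,0],[0,0,0],1],[[0,0,0.7],[0,0,0],1],[[0,0,0.7],[0,0,0],1],[[0,0,0],[0,0,0],1],[[0.5,0,0],[0,0,0],1],[[0.5,0,0],[0,0,0],1],[[0.4,0,0],[0,0,0],1],[[0.4,0,0],[0,0,0],1],[[0.4,0,0],[0,0,0],1],[[0.4,0,0],[0,0,0],1],[[0.2,0,0],[0,0,0],1],[[0,0,0],[0,0,0],1]]'

```text
clock: 9.1
position: [0.5401, -0.105, 0.0216]
tool_rot: [-3.142, -0.0, 0.006]
force: [-0.6, -0.0, 0.1]
grip_width: -0.0001
finger_force: 0.0
```

```bash
python3 gate.py
```

```text
scene 0.79 250 [ 0.5782 -0.1536  0.0558] [-0.05597211  0.56575167]
side 0.81 196 [ 0.5661 -0.1433  0.0559] [-0.08230688  0.55404102]
```

Pushing works now (arm angle about 0.06). Next: on to the stop.

Request:
play_rows --plan '[[[0.1,0,0],[0,0,0],1],[[0.1,0,0],[0,0,0],1],[[0.06,0,0],[0,0,0],1],[[0,0,0],[0,0,0],1]]'

```text
clock: 9.8
position: [0.5462, -0.1049, 0.0215]
tool_rot: [-3.142, 0.0, 0.006]
force: [-1.5, 0.3, -0.6]
grip_width: -0.0002
finger_force: 0.6
```

Request:
play_rows --plan '[[[0.05,0,0],[0,0,0],1],[[0.05,0,0],[0,0,0],1],[[0,0,0],[0,0,0],1]]'

```text
clock: 10.18
position: [0.5463, -0.105, 0.0213]
tool_rot: [-3.142, 0.005, 0.005]
force: [-14.2, 1.0, 10.5]
grip_width: -0.0003
finger_force: 7.5
```

Request:
play_rows --plan '[[[-0.5,0,0],[0,0,0],1],[[-0.5,0,0],[0,0,0],1],[[-0.5,0,0],[0,0,0],1],[[0,0,-1],[0,0,0],-1],[[0,0,-1],[0,0,0],-1],[[0,-0.5,-1],[0,0,0],-1],[[0,-0.5,-1],[0,0,0],-1],[[0,-0.5,-1],[0,0,0],-1],[[0,-0.4,-1],[0,0,0],-1],[[0,0,-1],[0,0,0],-1],[[0,0,0],[0,0,0],-1],[[0,0,0],[0,0,0],-1]]'

```text
clock: 11.68
position: [0.5105, -0.0578, 0.1961]
tool_rot: [3.141, 0.0, 0.006]
force: [-0.9, -0.4, 0.8]
grip_width: 0.0855
finger_force: 0.0
```

```bash
python3 gate.py
python3 - <<'E'
from h import *
f=grab_frame("wrist"); np.savez("w3.npz",**f); cv2.imwrite("pics/w3.png",f["pixels"][:,:,::-1])
A=pts(f,np.ones((400,640),bool))
q=A[(A[:,0]>.53)&(A[:,0]<.64)&(A[:,1]>-.1)&(A[:,1]<-.01)&(A[:,2]>.066)&(A[:,2]<.075)]
print(len(q),cv2.minAreaRect((q[:,:2]*1000).astype(np.float32)),q[:,2].mean())
q=A[(abs(A[:,2]-.006)<.002)&(A[:,0]>.5)&(A[:,0]<.66)&(A[:,1]>-.27)&(A[:,1]<.02)]
print("base",cv2.minAreaRect((q[:,:2]*1000).astype(np.float32)))
p=proj(f,[.567,-.0575,.07])[0]; print(p)
print(blob(f,int(p[0]),int(p[1]),20,.07))
g=cv2.cvtColor(f["pixels"],cv2.COLOR_RGB2GRAY); u,v=p.astype(int)
cv2.imwrite("pics/w3c.png",cv2.resize(f["pixels"][v-50:v+50,u-60:u+90,::-1],None,fx=4,fy=4,interpolation=cv2.INTER_CUBIC))
E
```

```text
scene 0.77 234 [ 0.5808 -0.1494  0.0556] [-0.0103435   0.57577311]
side 0.82 248 [ 0.5688 -0.1455  0.056 ] [0.05101267 0.57595626]
2601 ((575.1083984375, -57.289669036865234), (39.971832275390625, 51.928375244140625), 89.29151916503906) 0.06974429335933842
base ((578.6162109375, -127.27269744873047), (235.18077087402344, 75.1170654296875), 89.68110656738281)
[318.78307597 127.44253066]
((np.float64(318.9569892473118), np.float64(126.6236559139785), array([ 14,  12,  15,  17, 186], dtype=int32)), array([ 0.56771031, -0.05764969,  0.07      ]))
```

View pics/w3c.png

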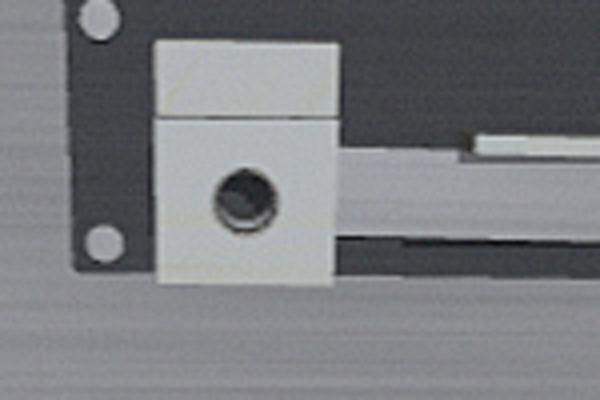

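The gate is closed; the lug lies in line in the fork, hole at crop (245,200), and the arm is parallel to the base. Next I go to the long pin and look down on it.

Request:
play_rows --plan '[[[0,0,-1],[0,0,0],-1],[[0,-0.5,-1],[0,0,0],-1],[[0.1,-1,-0.16],[0,0,0],-1],[[0.1,-1,0],[0,0,0],-1],[[0.1,-1,0],[0,0,0],-1],[[0.1,-1,0],[0,0,0],-1],[[0.1,-1,0],[0,0,0],-1],[[0.1,-1,0],[0,0,0],-1],[[0.1,-1,0],[0,0,0],-1],[[0.1,-1,0],[0,0,0],-1],[[0.1,-1,0],[0,0,0],-1],[[0.1,-1,0],[0,0,0],-1],[[0.1,-1,0],[0,0,0],-1],[[0.1,-1,0],[0,0,0],-1],[[0.1,-1,0],[0,0,0],-1],[[0,0,0],[0,0,-0.6],-1],[[0,0,0],[0,0,-0.6],-1],[[0,0,0],[0,0,-0.54],-1],[[0,0,0],[0,0,0],-1]]'

```text
clock: 14.3
position: [0.5416, 0.2802, 0.2503]
tool_rot: [-3.141, 0.0, 0.266]
force: [0.3, 0.7, -0.3]
grip_width: 0.0854
finger_force: 0.0
```

Run:
```python
from h import *
f=grab_frame("wrist"); np.savez("w4.npz",**f); cv2.imwrite("pics/w4.png",f["pixels"][:,:,::-1])
for n in ["long_pin","short_pin","stand_a"]:
    for r in regions_of(n,"wrist")[:2]:
        P=pts(f,r["mask"]); print(n,round(r["p"],2),r["box"],np.median(P,0).round(4))
A=pts(f,f["depth"]>0); A=A[(A[:,0]>.55)&(A[:,0]<.72)&(A[:,1]>.24)&(A[:,1]<.37)]
for lo,hi in [(.005,.011),(.130,.146),(.146,.166),(.168,.176),(.176,.184)]:
    q=A[(A[:,2]>lo)&(A[:,2]<hi)]
    if len(q)>2: print(lo,len(q),np.median(q,0).round(4),q.min(0).round(3),q.max(0).round(3),cv2.minAreaRect((q[:,:2]*1000).astype(np.float32)))
```

```text
long_pin 0.64 [302.3, 113.3, 335.8, 148.0] [0.5958 0.2946 0.1776]
short_pin 0.75 [444.4, 195.9, 503.6, 235.7] [0.5603 0.1509 0.1495]
stand_a 0.95 [397.6, 111.5, 514.5, 257.3] [0.6028 0.1496 0.0084]
stand_a 0.69 [287.2, 47.9, 345.6, 175.6] [0.6328 0.3032 0.0081]
0.005 3466 [0.6366 0.3086 0.0078] [0.587 0.263 0.005] [0.681 0.349 0.011] ((634.3522338867188, 305.6773681640625), (79.94725799560547, 69.88446807861328), 14.850701332092285)
0.13 377 [0.6001 0.2938 0.1406] [0.578 0.279 0.136] [0.635 0.311 0.146] ((603.2881469726562, 303.046142578125), (56.918235778808594, 30.125877380371094), 41.86143112182617)
0.146 45 [0.5995 0.3025 0.1554] [0.595 0.284 0.146] [0.637 0.31  0.165] ((615.6429443359375, 302.01910400390625), (39.35748291015625, 24.696407318115234), 19.384471893310547)
0.168 838 [0.6197 0.3018 0.1722] [0.576 0.284 0.168] [0.645 0.313 0.176] ((609.6808471679688, 301.0553283691406), (69.75315856933594, 24.59992027282715), 24.04155731201172)
0.176 582 [0.5929 0.2928 0.1788] [0.57  0.282 0.176] [0.601 0.308 0.183] ((584.1924438476562, 292.5300598144531), (29.377988815307617, 25.624998092651367), 15.1038818359375)
```

View pics/w4.png

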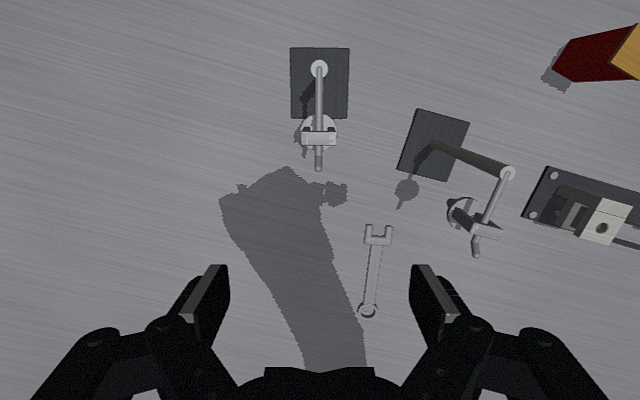

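The long pin hangs at (319,138), with its rod running straight up the image to the post at (319,69), so the tool yaw matches the stand. The short pin's stand is to the right.

Run:
```python
from h import *
f=dict(np.load("w4.npz")); A=pts(f,f["depth"]>0)
t=np.array([.5416,.2802]); c,s=np.cos(.266),np.sin(.266)
d=A[:,:2]-t; X=d[:,0]*c+d[:,1]*s; Y=d[:,0]*s-d[:,1]*c   # tool x,y
def r(n,m): print(n,m.sum(),X[m].min().round(4),X[m].max().round(4),Y[m].min().round(4),Y[m].max().round(4),np.median(X[m]).round(4),np.median(Y[m]).round(4))
near=(abs(X-.055)<.06)&(abs(Y)<.04)
r("looptop",near&(A[:,2]>.1765)&(A[:,2]<.183)&(X>.038))
r("side+",near&(A[:,2]>.1765)&(A[:,2]<.183)&(X>.03)&(Y>.005)); r("side-",near&(A[:,2]>.1765)&(A[:,2]<.183)&(X>.03)&(Y<-.005))
r("head",near&(A[:,2]>.136)&(A[:,2]<.145)&(X<.09))
m=near&(A[:,2]>.168)&(A[:,2]<.176)&(X>.066)&(X<.09); r("rod",m); print(np.polyfit(X[m],Y[m],1))
```

```text
looptop 493 0.0488 0.059 -0.0135 0.0121 0.0541 -0.0003
side+ 140 0.0488 0.059 0.0054 0.0121 0.0539 0.0085
side- 158 0.0496 0.059 -0.0135 -0.0054 0.0547 -0.0091
head 372 0.039 0.0688 -0.0156 0.0149 0.0607 0.0029
rod 298 0.0661 0.0897 -0.0033 0.0026 0.0775 -0.0003
[ 0.02227    -0.00191337]
```

Request:
play_rows --newtons 60 --plan '[[[1,0,0],[0,0,0],-1],[[1,-0.02,0],[0,0,0],-1],[[0.16,0,1],[0,0,0],-1],[[0,0,1],[0,0,0],-1],[[0,0,1],[0,0,0],-1],[[0,0,1],[0,0,0],-1],[[0,0,0.7],[0,0,0],-1],[[0,0,0.3],[0,0,0],-1],[[0,0,0],[0,0,0],-0.2],[[0,0,0],[0,0,0],0],[[0,0,0],[0,0,0],0.3],[[0,0,0],[0,0,0],1],[[0,0,0],[0,0,0],1],[[0,0,0],[0,0,0],1],[[0,0,0],[0,0,0],1]]'

```text
clock: 16.38
position: [0.5939, 0.2947, 0.1262]
tool_rot: [-3.142, -0.001, 0.266]
force: [-0.1, -1.3, 6.1]
grip_width: 0.0251
finger_force: 58.5
```

Request:
play_rows --plan '[[[0,0,-0.3],[0,0,0],1],[[0,0,-0.3],[0,0,0],1],[[0,0,-0.2],[0,0,0],1],[[0,0,0],[0,0,0],1],[[0,0,0],[0,0,0],1]]'

```text
clock: 17.0
position: [0.5934, 0.2946, 0.1454]
tool_rot: [3.142, 0.0, 0.267]
force: [-0.2, 0.2, -1.5]
grip_width: 0.0252
finger_force: 58.8
```

```bash
cat > pin.py <<'E'
from h import *
s=bot.observe(); print(s["position"].round(4),s["force"].round(1))
for cam in ["scene","side"]:
    f=grab_frame(cam)
    for r in regions_of("long_pin",cam)[:2]:
        P=pts(f,r["mask"]); 
        if len(P): print(cam,round(r["p"],2),np.median(P,0).round(4),np.percentile(P,[2,98],axis=0).round(3).tolist())
f=grab_frame("side"); p=proj(f,s["position"]+[0,0,.0])[0].astype(int)
c=f["pixels"][max(0,p[1]-50):p[1]+60,p[0]-60:p[0]+60,::-1]
import sys; cv2.imwrite(sys.argv[1],cv2.resize(c,None,fx=5,fy=5,interpolation=cv2.INTER_CUBIC))
E
python3 pin.py pics/p1.png
```

```text
[0.5934 0.2946 0.1454] [-0.2  0.2 -1.5]
scene 0.44 [0.5997 0.2924 0.1578] [[0.546, 0.28, 0.072], [0.611, 0.339, 0.195]]
side 0.61 [0.5932 0.2991 0.1247] [[0.589, 0.295, 0.1], [0.606, 0.309, 0.16]]
```

View pics/p1.png

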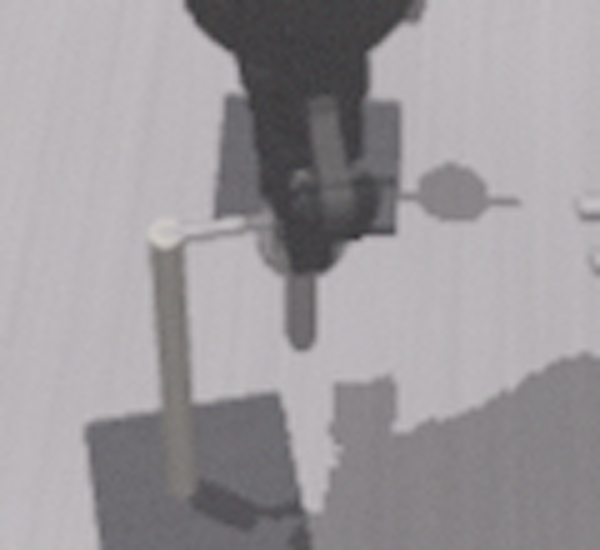

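The pin has lifted about 20 mm and is held upright by the fingers. Next I take it off along the rod.

Request:
play_rows --plan '[[[-0.4,0,0],[0,0,0],1],[[-0.4,0,0],[0,0,0],1],[[-0.4,0,0],[0,0,0],1],[[-0.4,0,0],[0,0,0],1],[[-0.4,0,0],[0,0,0],1],[[-0.4,0,0],[0,0,0],1],[[0,0,-1],[0,0,0],1],[[0,0,-1],[0,0,0],1],[[0,0,-1],[0,0,0],1],[[0,0,-0.5],[0,0,0],1],[[0,0,0],[0,0,0],1]]'

```text
clock: 18.62
position: [0.5357, 0.279, 0.2334]
tool_rot: [-3.141, -0.001, 0.267]
force: [0.3, 0.6, -1.3]
grip_width: 0.0251
finger_force: 58.9
```

Run:
```python
from h import *
s=bot.observe(); p=s["position"]; print(p.round(4),s["force"].round(1))
for cam in ["scene","side"]:
    f=grab_frame(cam); A=pts(f,f["depth"]>0)
    q=A[(np.hypot(A[:,0]-p[0],A[:,1]-p[1])<.03)&(A[:,2]<p[2]+.03)&(A[:,2]>.05)]
    for z in np.arange(p[2]-.09,p[2]+.03,.01):
        w=q[(q[:,2]>=z)&(q[:,2]<z+.01)]
        if len(w): print(cam,(z-p[2]).round(3),len(w),(w.mean(0)-p)[:2].round(4),np.ptp(w,0)[:2].round(3),(w[:,2].min()-p[2]).round(4))
```

```text
[0.5357 0.279  0.2334] [ 0.3  0.6 -1.3]
scene -0.06 5 [ 0.0052 -0.0041] [0.006 0.006] -0.0549
scene -0.05 9 [ 0.0061 -0.0037] [0.006 0.011] -0.0488
scene -0.04 11 [ 0.005  -0.0063] [0.01 0.01] -0.0391
scene -0.03 12 [ 0.0053 -0.0044] [0.009 0.009] -0.0296
scene -0.02 12 [ 0.0053 -0.0036] [0.009 0.011] -0.0197
scene -0.01 11 [ 0.0055 -0.0051] [0.008 0.011] -0.009
scene 0.0 13 [ 0.0109 -0.0083] [0.016 0.022] 0.0
scene 0.01 37 [ 0.0081 -0.0023] [0.021 0.039] 0.01
scene 0.02 39 [ 0.0077 -0.0043] [0.023 0.05 ] 0.0204
side -0.06 4 [-0.0011  0.0022] [0.007 0.004] -0.0567
side -0.05 21 [0.0002 0.0033] [0.011 0.006] -0.0496
side -0.04 28 [-0.0004  0.0033] [0.012 0.008] -0.0398
side -0.03 25 [-0.0007  0.0036] [0.011 0.006] -0.0299
side -0.02 29 [-0.0001  0.0036] [0.01  0.006] -0.0196
side -0.01 10 [0.     0.0039] [0.008 0.004] -0.0096
side 0.0 16 [0.0017 0.0115] [0.026 0.01 ] 0.0059
side 0.01 67 [0.0076 0.0027] [0.028 0.033] 0.01
side 0.02 54 [0.0029 0.0089] [0.03 0.04] 0.0204
```

Request:
play_rows --plan '[[[-0.5,0,-1],[0,0,0],1],[[-0.5,0,-0.8],[0,0,0],1],[[-0.5,0.5,0],[0,0,0],1],[[-0.5,1,0],[0,0,0],1],[[-0.34,1,0],[0,0,0],1],[[0,1,0],[0,0,0],1],[[0,1,0],[0,0,0],1],[[0,1,0],[0,0,0],1],[[0,1,0],[0,0,0],1],[[0,1,0],[0,0,0],1],[[0,1,0],[0,0,0],1],[[0,1,0],[0,0,0],1],[[0,1,0],[0,0,0],1],[[0,1,0],[0,0,0],1],[[0,1,0],[0,0,0],1],[[0,0.82,0],[0,0,0],1],[[0,0,0],[0,0,0],1],[[0,0,0],[0,0,0],1]]'

```text
clock: 20.98
position: [0.5668, -0.0571, 0.2778]
tool_rot: [-3.141, 0.0, 0.267]
force: [-0.4, -0.2, -0.8]
grip_width: 0.025
finger_force: 59.0
```

Request:
play_rows --plan '[[[0,0,1],[0,0,0],1],[[0,0,1],[0,0,0],1],[[0,0,1],[0,0,0],1],[[0,0,1],[0,0,0],1],[[0,0,0.8],[0,0,0],1],[[0,0,0.5],[0,0,0],1],[[0,0,0],[0,0,0],1],[[0,0,0],[0,0,0],1]]'

```text
clock: 21.98
position: [0.5674, -0.0576, 0.1463]
tool_rot: [3.141, -0.001, 0.267]
force: [-0.1, 0.7, -0.8]
grip_width: 0.0248
finger_force: 59.0
```

Run:
```python
from h import *
s=bot.observe(); p=s["position"]; print(p.round(4))
f=grab_frame("wrist"); A=pts(f,f["depth"]>0)
q=A[(np.hypot(A[:,0]-p[0],A[:,1]-p[1])<.018)&(A[:,2]<p[2]+.02)&(A[:,2]>.073)]
for z in np.arange(.07,.16,.006):
    w=q[(q[:,2]>=z)&(q[:,2]<z+.006)]
    if len(w): print(z.round(3),len(w),(w.mean(0)-p)[:2].round(4),np.ptp(w,0)[:2].round(4),(w.max(0)-p).round(4),(w.min(0)-p).round(4))
ims=[]
for cam in ["scene","side","wrist"]:
    f=grab_frame(cam); u,v=proj(f,[p[0],p[1],.08])[0].astype(int); r=30 if cam!="wrist" else 75
    ims.append(cv2.resize(f["pixels"][max(v-r,0):v+r,u-r:u+r,::-1],(260,260),interpolation=cv2.INTER_CUBIC))
cv2.imwrite("pics/a1.png",np.hstack(ims))
```

```text
[ 0.5674 -0.0576  0.1463]
0.088 1 [0.0035 0.002 ] [0. 0.] [ 0.0035  0.002  -0.0526] [ 0.0035  0.002  -0.0526]
0.094 9 [0.0043 0.0006] [0.0019 0.0088] [ 0.0053  0.0041 -0.047 ] [ 0.0034 -0.0046 -0.0523]
0.1 50 [0.0041 0.0014] [0.0073 0.0118] [ 0.0061  0.0058 -0.0404] [-0.0012 -0.0059 -0.0462]
0.106 60 [0.0043 0.0011] [0.0064 0.0114] [ 0.0062  0.0059 -0.0344] [-0.0001 -0.0055 -0.0403]
0.112 61 [0.0043 0.0008] [0.006  0.0109] [ 0.006   0.0058 -0.0284] [-0.     -0.0051 -0.0342]
0.118 60 [0.0044 0.0013] [0.0056 0.0106] [ 0.0061  0.0058 -0.0223] [ 0.0005 -0.0047 -0.0283]
0.124 70 [0.0046 0.0011] [0.005  0.0103] [ 0.006   0.0057 -0.0165] [ 0.0009 -0.0046 -0.0223]
0.13 25 [0.0049 0.0015] [0.0027 0.0077] [ 0.0059  0.0049 -0.0128] [ 0.0032 -0.0028 -0.0163]
0.154 442 [0.0064 0.0016] [0.032 0.027] [0.0156 0.0151 0.0137] [-0.0164 -0.0119  0.0079]
```

View pics/a1.png

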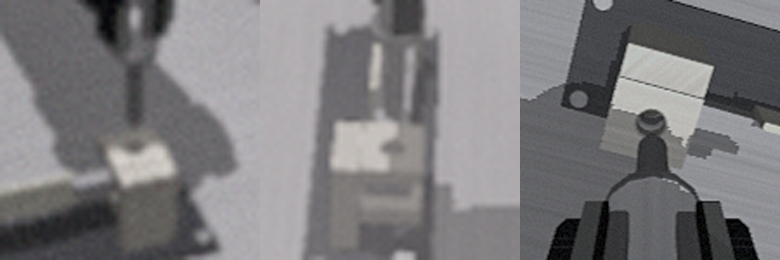

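The wrist view shows the pin vertical and centred over the fork hole within about 1 mm (tip at z≈0.092). I lower it.

Request:
play_rows --plan '[[[0,0,0.4],[0,0,0],1],[[0,0,0.2],[0,0,0],1],[[0,0,0.2],[0,0,0],1],[[0,0,0.15],[0,0,0],1],[[0,0,0.15],[0,0,0],1],[[0,0,0.15],[0,0,0],1],[[0,0,0],[0,0,0],1]]'

```text
clock: 23.05
position: [0.5669, -0.0577, 0.1141]
tool_rot: [-3.141, 0.0, 0.267]
force: [0.3, -0.1, -0.2]
grip_width: 0.0251
finger_force: 59.0
```

Request:
play_rows --plan '[[[0,0,0.12],[0,0,0],1],[[0,0,0.12],[0,0,0],1],[[0,0,0.12],[0,0,0],1],[[0,0,0.12],[0,0,0],1],[[0,0,0],[0,0,0],1]]'

```text
clock: 23.68
position: [0.5669, -0.0577, 0.1021]
tool_rot: [-3.141, 0.0, 0.267]
force: [0.3, -0.0, -1.1]
grip_width: 0.0251
finger_force: 59.0
```

Request:
play_rows --plan '[[[0,0,0.12],[0,0,0],1],[[0,0,0.12],[0,0,0],1],[[0,0,0.12],[0,0,0],1],[[0,0,0.12],[0,0,0],1],[[0,0,0],[0,0,0],1]]'

```text
clock: 24.3
position: [0.5669, -0.0577, 0.0901]
tool_rot: [-3.141, 0.0, 0.267]
force: [0.6, -0.4, -1.1]
grip_width: 0.0252
finger_force: 59.0
```

Request:
play_rows --plan '[[[0,0,0.1],[0,0,0],1],[[0,0,0.1],[0,0,0],1],[[0,0,0.08],[0,0,0],1],[[0,0,0.06],[0,0,0],1],[[0,0,0],[0,0,0],1]]'

```text
clock: 24.92
position: [0.5669, -0.0577, 0.0817]
tool_rot: [-3.141, 0.0, 0.267]
force: [1.3, -0.3, -0.8]
grip_width: 0.0249
finger_force: 59.0
```

Request:
play_rows --plan '[[[0,0,0.06],[0,0,0],1],[[0,0,0.06],[0,0,0],1],[[0,0,0],[0,0,0],1]]'

```text
clock: 25.3
position: [0.5669, -0.0577, 0.0787]
tool_rot: [-3.142, 0.0, 0.267]
force: [0.3, -0.3, -0.6]
grip_width: 0.0253
finger_force: 59.0
```

Request:
play_rows --plan '[[[0,0,0.05],[0,0,0],1],[[0,0,0.05],[0,0,0],1],[[0,0,0],[0,0,0],1]]'

```text
clock: 25.68
position: [0.5669, -0.0577, 0.0762]
tool_rot: [-3.141, 0.0, 0.267]
force: [0.1, -0.1, -0.9]
grip_width: 0.025
finger_force: 59.0
```

Request:
play_rows --plan '[[[0,0,0.05],[0,0,0],1],[[0,0,0],[0,0,0],1]]'

```text
clock: 25.92
position: [0.567, -0.0577, 0.075]
tool_rot: [-3.142, 0.0, 0.267]
force: [0.4, -1.0, -1.2]
grip_width: 0.025
finger_force: 59.0
```

Request:
play_rows --plan '[[[0,0,0.05],[0,0,0],1],[[0,0,0],[0,0,0],1]]'

```text
clock: 26.18
position: [0.5669, -0.0577, 0.0738]
tool_rot: [-3.142, 0.0, 0.267]
force: [0.1, 0.9, 0.1]
grip_width: 0.025
finger_force: 59.0
```

Request:
play_rows --plan '[[[0,0,0.04],[0,0,0],1],[[0,0,0],[0,0,0],1]]'

```text
clock: 26.42
position: [0.5669, -0.0577, 0.0728]
tool_rot: [-3.142, 0.0, 0.267]
force: [0.0, -0.4, -1.4]
grip_width: 0.0246
finger_force: 59.0
```

Request:
play_rows --plan '[[[0,0,0],[0,0,0],0.2],[[0,0,0],[0,0,0],-0.2],[[0,0,0],[0,0,0],-0.2],[[0,0,0],[0,0,0],-0.2],[[0,0,-0.5],[0,0,0],-0.2],[[0,0,-1],[0,0,0],-0.2],[[0,0,-1],[0,0,0],-0.2],[[0,0,-1],[0,0,0],-0.2],[[0,0,0],[0,0,0],-0.2],[[0,0,0],[0,0,0],-0.2]]'

```text
clock: 27.68
position: [0.5668, -0.0578, 0.1604]
tool_rot: [3.142, 0.0, 0.267]
force: [0.7, -0.1, -0.9]
grip_width: 0.0513
finger_force: 0.0
```

```bash
cat > chk.py <<'E'
from h import *
s=bot.observe(); print(s["position"].round(4),s["clock"])
f=grab_frame("wrist"); A=pts(f,f["depth"]>0)
h=np.array([.5672,-.0575])
q=A[(np.hypot(*(A[:,:2]-h).T)<.02)&(A[:,2]>.0715)&(A[:,2]<.15)]
hist,e=np.histogram(q[:,2],np.arange(.07,.15,.002)); print([(round(a,3),int(n)) for a,n in zip(e,hist) if n>5])
top=q[q[:,2]>q[:,2].max()-.004]; print("top",top[:,2].mean(),len(top),top.mean(0)-[*h,0])
E
python3 chk.py
```

```text
[ 0.5668 -0.0578  0.1604] 27.675
[(np.float64(0.078), 7), (np.float64(0.08), 19), (np.float64(0.082), 91), (np.float64(0.084), 576), (np.float64(0.086), 34), (np.float64(0.088), 11), (np.float64(0.09), 15), (np.float64(0.092), 11), (np.float64(0.094), 11), (np.float64(0.096), 17), (np.float64(0.098), 15), (np.float64(0.1), 13), (np.float64(0.102), 13), (np.float64(0.104), 12), (np.float64(0.106), 18), (np.float64(0.108), 12), (np.float64(0.11), 20), (np.float64(0.112), 10), (np.float64(0.114), 16), (np.float64(0.116), 22), (np.float64(0.118), 31), (np.float64(0.12), 62), (np.float64(0.122), 474), (np.float64(0.124), 25)]
top 0.12297199545558003 543 [ 3.15959401e-03 -7.61266646e-05  1.22971995e-01]
```

The pin stands by itself with its head about 9 mm above the fork. Next I push it down with shut fingers.

Request:
play_rows --newtons 60 --plan '[[[0,0,0],[0,0,0],1],[[0,0,0],[0,0,0],1],[[0,0,0],[0,0,0],1],[[0,0,0],[0,0,0],1],[[0,0,0],[0,0,0],1],[[0,0,0.8],[0,0,0],1],[[0,0,0.8],[0,0,0],1],[[0,0,0.4],[0,0,0],1],[[0,0,0.1],[0,0,0],1],[[0,0,0.1],[0,0,0],1],[[0,0,0.1],[0,0,0],1],[[0,0,0],[0,0,0],1]]'

```text
clock: 29.22
position: [0.5672, -0.0577, 0.1031]
tool_rot: [3.141, -0.0, 0.267]
force: [-0.2, -0.3, 0.7]
grip_width: -0.0001
finger_force: 0.2
```

Request:
play_rows --plan '[[[0,0,0.06],[0,0,0],1],[[0,0,0.06],[0,0,0],1],[[0,0,0.06],[0,0,0],1],[[0,0,0.06],[0,0,0],1],[[0,0,0],[0,0,0],1]]'

```text
clock: 29.85
position: [0.567, -0.0577, 0.0967]
tool_rot: [-3.142, 0.0, 0.267]
force: [0.6, -0.0, 0.5]
grip_width: 0.0002
finger_force: 0.5
```

Request:
play_rows --plan '[[[0,0,0.06],[0,0,0],1],[[0,0,0.06],[0,0,0],1],[[0,0,0.06],[0,0,0],1],[[0,0,0],[0,0,0],1]]'

```text
clock: 30.35
position: [0.5677, -0.0577, 0.0957]
tool_rot: [3.14, -0.002, 0.266]
force: [-19.8, 2.0, 67.5]
grip_width: -0.0003
finger_force: 33.1
```

Request:
play_rows --plan '[[[0,0,-0.3],[0,0,0],1],[[0,0,-1],[0,0,0],1],[[0,0,-1],[0,0,0],1],[[0,0,-0.8],[0,0,0],1],[[0,0,0],[0,0,0],1]]'

```text
clock: 30.98
position: [0.5675, -0.0578, 0.1708]
tool_rot: [3.141, -0.002, 0.267]
force: [-0.5, 0.1, -0.7]
grip_width: 0.0001
finger_force: 0.0
```

```bash
python3 chk.py; python3 gate.py
```

```text
[ 0.5675 -0.0578  0.1708] 30.975
[(np.float64(0.072), 16), (np.float64(0.074), 282), (np.float64(0.076), 292), (np.float64(0.078), 9), (np.float64(0.08), 7), (np.float64(0.082), 9), (np.float64(0.084), 10), (np.float64(0.086), 7), (np.float64(0.088), 14), (np.float64(0.09), 8), (np.float64(0.092), 16), (np.float64(0.094), 11), (np.float64(0.096), 7), (np.float64(0.098), 12), (np.float64(0.1), 13), (np.float64(0.102), 12), (np.float64(0.104), 10), (np.float64(0.106), 9), (np.float64(0.108), 23), (np.float64(0.11), 27), (np.float64(0.112), 185), (np.float64(0.114), 284)]
top 0.11418656892412057 464 [0.00301161 0.00016998 0.11418657]
scene 0.85 249 [ 0.5801 -0.1523  0.0551] [-0.00862148  0.57523224]
side 0.7 154 [ 0.5663 -0.1647  0.0559] [0.03745556 0.5730253 ]
```

Request:
play_rows --plan '[[[0,0,-1],[0,0,0],1],[[0,0,-1],[0,0,0],1],[[0,0,0],[0,0,0],1],[[0,0,0],[0,0,0],1]]'

```text
clock: 31.72
position: [0.5666, -0.0577, 0.219]
tool_rot: [-3.141, 0.001, 0.267]
force: [-0.5, 0.4, -0.3]
grip_width: -0.0003
finger_force: 0.0
```

```bash
python3 -c "
from workcell import bot
print(bot.job_done())"
```

```text
the job is handed in; nothing more can be done
None
```

I handed the job in at about 32 s: the gate is closed, the long pin stood on the catch about 9 mm up and now sits home within 1 mm by wrist depth, and the arm has backed clear; no verdict came back, and I did not re-measure the short pin, carton or tray at the end.

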